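# Lay the collared shaft from the parts bin into the V-blocks

## Task

Pick the long shaft with a hexagonal collar at both ends out of the dark steel parts bin and set it down, without dropping it, across the two V-blocks of the inspection cradle, so that it rests in both Vs with one collar beyond each block. Leave the shorter collared shaft and the one-headed bolt lying where they are in the bin.

Things in the scene. Friction and masses are not known exactly. Their poses are not given: they have to be found in the camera images.
- shaft: The wanted part: steel shaft 160 mm long, round shank 20 mm in diameter, a hexagonal collar 34 mm across flats and 15 mm long at each end (130 mm of clear shank between). About 0.55 kg, balanced at its middle. Origin at mid-length on its axis, x along it, both ends alike. Lies level on the bin's floor, axis 22 mm above the table, 30 mm or more free either side of mid-shank.
- cradle: Fixed cradle: dark base 170x90x12 mm, two aluminium V-blocks. Origin: centre of underside, on the table; x along the line of a shaft lying in it, z up. Blocks centred at x = -40 and +40 mm, 18 mm thick, 60 wide, 62 free between them; 90 degree Vs, 44 mm wide at the mouth, apex 30 and top 52 mm above the table. A 20 mm shank resting there has its axis at y = 0, 44 mm above the table.
- bin: Fixed dark sheet-steel parts bin, 270 mm (its x) by 286 mm (its y) outside, walls 5 mm thick, rim 50 mm and inner floor 5 mm above the table. Origin: centre of underside. Three long parts lie in it roughly along its x, middles 75 mm or more apart in y, in any order; two loose brass bushes, 30 mm wide and 18 mm high, stand at its +x end.
- short_shaft: Bystander in the bin: the same kind of steel shaft with two hexagonal collars (34 mm across flats) and a 20 mm shank, but only 110 mm long. Origin at mid-length on its axis, x along it.
- bolt: Bystander in the bin: steel bolt 160 mm long, 20 mm round shank, one hexagonal head 34 mm across flats and 15 mm long at its -x end only. Origin at mid-length on its axis; x roughly along it (it slopes about 3 degrees, resting on head and tip).
Not all that is in view belongs to the job. What is shaped like the shaft but yellow is not meant.

How it is judged:
At the end, for the whole second after the job is handed in: The long shaft rests in both Vs: middle within 20 mm of the cradle's middle along the Vs and 10 mm across, axis 36 to 52 mm above the table and within 10 degrees of the Vs' line, its weight on the cradle, at rest; shorter shaft and bolt within 40 mm of where they lay (x of shaft in the frame of cradle between -0.02 and 0.02 m and y of shaft in the frame of cradle between -0.01 and 0.01 m and z of shaft in the frame of cradle between 0.036 and 0.052 m and angle between the x axis of shaft and the x axis of cradle, either way round below 0.17 rad and linear speed of shaft below 0.02 m/s and contact force between shaft and cradle above 1 N and distance of each of short_shaft, bolt from where it was at the start of the episode below 0.04 m); the robot touches nothing.
It fails at once if the long shaft is dropped: it falls freely, untouched by the fingers, at more than 0.63 m/s (a fall of about 20 mm) (linear speed of shaft above 0.63 m/s and contact force between shaft and the fingers below 0.05 N).
It also fails if it takes over 40 s, if anything falls off the work surface, if the arm or the gripper's body presses on something with over 40 N, if the wrist force passes 120 N, or if a joint passes its speed limit or range.

## Robot

A 6-joint arm with a two-finger parallel gripper is mounted at the origin on the work surface. World frame = base frame: x ahead of the robot, y to its left, z up, the work surface at z = 0. Lengths are in m, angles in rad, forces in N, time in s.
With the tool pointing down it reaches from about 0.375 to 0.9 m from the base axis. Payload 3.1 kg.
Tool frame: the origin (TCP) lies at the very end of the fingers, on their centre line; the grasp point (between the pads) lies 19 mm behind it (manip.tcp_to_grasp is the distance from the TCP to the grasp point, in m); z points along the fingers, y is the line along which they close (so a half turn about z gives the same grasp; the last joint's range is limited). The gripper opens to 85 mm and grips with 20 to 120 N. Pads are 22 mm wide; open, the fingers measure 114 mm over their backs; the gripper's body (76 mm by 85 mm) begins 54 mm behind the grasp point. The pads swing forward as they close: fully open they stand 13 mm farther back than shut.
Start: joints at [0.975, 0.527, 1.433, -0, 1.181, -0.178], TCP at [0.254, 0.571, 0.199] pointing down, gripper open.
Joint ranges: [-3.08, 3.08], [-0.75, 2.2], [0.22, 2.44], [-1.43, 4.57], [0, 2.65], [-2.85, 2.85]. Speed limits (rad/s): [2.79, 2.79, 3.14, 3.14, 3.14, 3.14].

## Interface

Orientations are given as a unit quaternion [x, y, z, w].
In Python, from station import manip gives the robot as it stands. The module is installed in compiled form; this text tells all that it offers.
- The arm moves only by the tool step_arm, never from a script. Its argument "commands" is one flat list of numbers, 6 for each row, row after row: the shift along the tool's x, y, z in m, then the turn, a rotation vector about the tool's x, y, z in degrees. A call has exactly 10 rows; each row is the pose to reach, as a shift and turn from the pose commanded when the call began, along the tool's axes at that moment; what a row does not reach only later rows make up. A row lasts 1/10 s, in which the tool goes at most 50 mm and 8.59 degrees, less where a joint would pass 70% of its speed; a pose out of reach is approached as far as the arm can. A call with a gripper value outside its range is refused whole. "jaw" is the opening in per cent of the stroke, from 0 (shut) to 100 (fully open), set as the call begins (left out, the last holds). The fingers move at their own pace and stop on an object; "grip_force" is the grip in N (left out, the last holds). Time passes only in rows, so rows that repeat a pose let the fingers close, or fill a call up. It gives the time, the measured TCP pose, the force, the opening and the grip force at its end, in the units of the state.
- manip.sense(): the state, without advancing time (a new reading comes with each control period).
- manip.snapshot(name): name is "scene" or "top" or "wrist"; returns a dict with "pixels" (480x640x3 uint8, blue, green, red), "fx", "fy", "cx", "cy" (pixels), "R" (3x3) and "t" (3): a world point X has camera coordinates R X + t; the wrist camera has in their place "mount" (4x4, takes a point from camera to tool coordinates, whose origin is the TCP and whose axes are the flange's). Camera axes: x right, y down, z forward; pixel columns grow to the right and rows downward; lengths in m; the calibration is good to about 2 mm. A picture is of the moment at which its call begins: read the wrist's pose just before it. There is no depth.
- manip.sign_off(): hands the job in; it is judged then, once.
The state is a dict: "t": time; "q": joint angles; "qd": joint speeds; "tau": joint torques, N m; "tcp_pos": TCP position; "tool_rot": TCP orientation; "force": force on the tool from outside, world axes, zero at the start; "ft_torque": the same for the moment, N m; "finger_gap": opening from 0.0 (shut) to 1.0 (fully open); "gripper_force": force on a finger pad.
Only numpy, scipy, OpenCV 4.12 (cv2) and the standard library are available. Lean on these libraries where they do the work, as an engineer would, in place of code of your own. Each camera call takes 0.05 s, during which the arm holds its last target. There are 200 camera calls.

## Working session

There is one attempt and no reset: what is moved stays moved. The work goes in short steps, Python scripts to look and compute and a tool call to move; the robot and the scene stay as the last step left them, time stands still between calls to the robot, and variables do not carry over. Pictures are saved under pics/ and viewed, at most 10 in all, crops included, and the job is handed in when it is done.

Besides the shell and the picture viewer there is one more tool, called after "Request:" as name(argument=value, ...), one argument or row to a line, values as JSON. step_arm: Moves the arm, as the interface text tells. Its arguments: {"type":"object","properties":{"commands":{"type":"array","items":{"type":"number"}},"jaw":{"type":"number"},"grip_force":{"type":"number"}},"required":["commands"]}

```bash
mkdir -p pics; cat > h.py <<'E'
import numpy as np, cv2, pickle
from station import manip
def snap(n,f):
    s=manip.sense(); p=manip.snapshot(n); cv2.imwrite('pics/'+f+'.png',p['pixels']); pickle.dump((s,p),open(f+'.pkl','wb')); return s,p
def ray(p,u,v,z):
    d=p['R'].T@np.array([(u-p['cx'])/p['fx'],(v-p['cy'])/p['fy'],1]); c=-p['R'].T@p['t']
    return c+d*(z-c[2])/d[2]
def proj(p,X):
    x=p['R']@np.array(X)+p['t']; return p['fx']*x[0]/x[2]+p['cx'],p['fy']*x[1]/x[2]+p['cy']
E
python3 - <<'E'
from h import *
for n in('top','scene'):
    s,p=snap(n,n+'0'); print(n,-np.array(p['R']).T@p['t'],p['fx'])
print({k:np.round(v,3) for k,v in s.items()})
E
```

```text
top [ 0.29304243 -0.02536859  0.78792481] 446.94874531750213
scene [0.90359741 0.71249897 0.82419644] 566.6929679599733
{'t': np.float64(0.05), 'q': array([ 0.975,  0.528,  1.434,  0.   ,  1.181, -0.178]), 'qd': array([-0.002,  0.001, -0.002, -0.   ,  0.002, -0.   ]), 'tau': array([-1.0000e-03, -4.4369e+01, -1.7878e+01, -0.0000e+00,  4.0000e-03,
       -0.0000e+00]), 'tcp_pos': array([0.253, 0.571, 0.198]), 'tool_rot': array([ 0.207,  0.978, -0.001, -0.   ]), 'force': array([ 0.077,  0.571, -0.456]), 'ft_torque': array([-0.022,  0.022, -0.001]), 'gripper_force': np.float64(0.0), 'finger_gap': np.float64(1.001)}
```

View pics/top0.png

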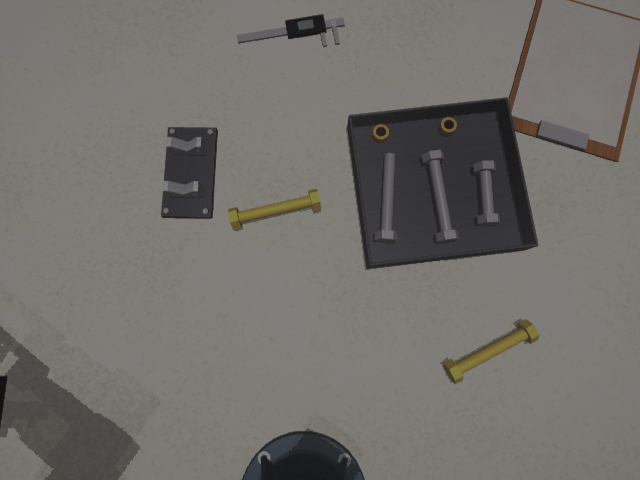

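View pics/scene0.png

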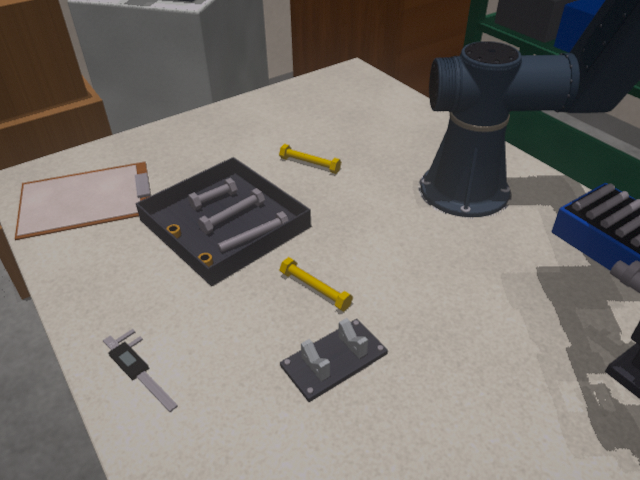

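The top view shows the wanted shaft in the middle of the bin, with collars near (433,156) and (446,236). The bolt is to its left, the short shaft to its right, and the cradle is at about (190,172). I'll enlarge the shaft and the cradle to get exact positions.

```bash
python3 - <<'E'
from h import *
im=cv2.imread('pics/top0.png')
a=cv2.resize(im[120:225+20,150:230],None,fx=4.8,fy=4.8,interpolation=3)
b=cv2.resize(im[120:245,400:480],None,fx=4.8,fy=4.8,interpolation=3)
c=cv2.convertScaleAbs(np.hstack([a,b]),alpha=1.5)
for k in range(0,80,10):
    for o in(0,384): cv2.putText(c,str((150 if o==0 else 400)+k),(int(o+k*4.8),10),0,.35,(0,255,255),1); cv2.line(c,(int(o+k*4.8),12),(int(o+k*4.8),20),(0,255,255),1)
for k in range(0,125,10):
    cv2.putText(c,str(120+k),(0,int(k*4.8)+4),0,.35,(0,255,255),1); cv2.line(c,(384,int(k*4.8)),(394,int(k*4.8)),(0,255,255),1)
cv2.imwrite('pics/crop.png',c)
E
```

```text
(no output)
```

View pics/crop.png

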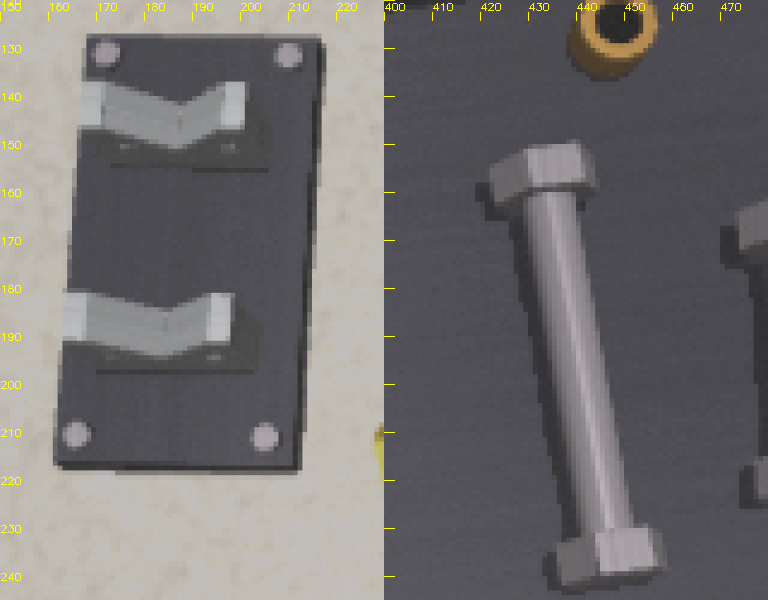

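```bash
cat > m.py <<'E'
from h import *
s,p=pickle.load(open('top0.pkl','rb')); sc=pickle.load(open('scene0.pkl','rb'))[1]
L=lambda x,y,z:ray(p,150+x/4.8-.4,120+y/4.8-.4,z); R=lambda x,y,z:ray(p,400+(x-384)/4.8-.4,120+y/4.8-.4,z)
c=[L(*q,.012) for q in((87,36),(321,39),(298,467),(54,464))]
cc=sum(c)/4; ax=(c[0]+c[1]-c[2]-c[3])/2; print('cradle',cc,np.linalg.norm(ax),np.linalg.norm(c[0]-c[1]),np.degrees(np.arctan2(ax[1],ax[0])))
a=(R(102,104,.052)+R(102,104,.052)*0)
for q in((102,82),(224,82),(102,128),(224,128),(87,293),(207,293),(87,341),(206,341)):
    d=L(*q,.052)-cc; u=ax/np.linalg.norm(ax); print(q,np.round([d@u*1e3,(u[0]*d[1]-u[1]*d[0])*1e3],1))
f,n=R(556,167,.039),R(626,550,.039); d=f-n
print('collars',(f+n)/2,np.linalg.norm(d),np.degrees(np.arctan2(d[1],d[0])))
f2,n2=R(551,195,.023),R(607,528,.023);d=f2-n2;print('shank',(f2+n2)/2,np.linalg.norm(d),np.degrees(np.arctan2(d[1],d[0])))
im=cv2.imread('pics/scene0.png')
m=(f+n)/2; u=(f-n)/np.linalg.norm(f-n); m[2]=.022;cc[2]=.044; k=ax/np.linalg.norm(ax)
for X in(m-u*.08,m+u*.08,cc-k*.049,cc+k*.049):
    x=proj(sc,X);cv2.circle(im,(int(x[0]*1),int(x[1])),1,(0,0,255),-1)
cv2.imwrite('pics/sc.png',cv2.resize(im[150:400,150:400],None,fx=2.3,fy=2.3))
E
python3 m.py
```

```text
cradle [0.54560562 0.22106245 0.012     ] 0.16860166397160684 0.09021457878931712 0.6405469273353529
(102, 82) [49.3 23.5]
(224, 82) [ 49.7 -20.9]
(102, 128) [31.7 22.3]
(224, 128) [ 32.1 -22. ]
(87, 293) [-30.4  23.3]
(207, 293) [-30.  -19.6]
(87, 341) [-48.1  22. ]
(206, 341) [-47.7 -20.3]
collars [ 0.50522065 -0.22925738  0.039     ] 0.14379483394974665 8.524145258898574
shank [ 0.50822896 -0.22922908  0.023     ] 0.12742100884227114 7.786187136096926
```

View pics/sc.png

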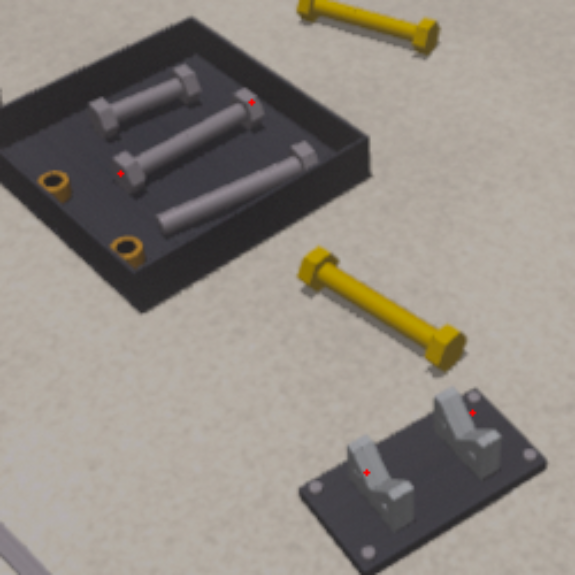

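The projected dots fall on the shaft's collars and on the V-blocks, so the estimates agree: shaft at (0.506,-0.229), yaw 8.2°; cradle at (0.546,0.2215), yaw about 0.4°. Moving now.

```bash
cat > g.py <<'E'
import sys
from h import *
from scipy.spatial.transform import Rotation as Ro
x,y,z,yaw=map(float,sys.argv[1:5]) # yaw: direction of tool y, deg
s=manip.sense(); R=Ro.from_quat(s['tool_rot']); Y=np.radians(yaw)
G=np.array([[-np.sin(Y)*-1,np.cos(Y),0],[-np.cos(Y),np.sin(Y),0],[0,0,-1]])
if np.linalg.det(G)<0: G[:,0]*=-1
d=R.as_matrix().T@(np.array([x,y,z])-s['tcp_pos'])
print('shift mm',np.round(d*1e3,1),'turn',np.round((R.inv()*Ro.from_matrix(G)).as_rotvec(degrees=True),2))
print(np.round(s['t'],2),np.round(s['tcp_pos'],4),np.round(s['q'],2),np.round(s['force'],1),s['finger_gap'],s['gripper_force'])
E
python3 g.py .506 -.229 .2 98.2
```

```text
shift mm [-555.6 -628.3   -0.8] turn [ -0.1   -0.05 -32.14]
0.1 [0.2531 0.5707 0.1982] [ 0.97  0.53  1.43  0.    1.18 -0.18] [ 0.3  0.7 -0.8] 1.001088622816276 0.0
```

Request:
step_arm(
  commands=[-0.015,-0.017,0,0,0,-1,-0.045,-0.051,0,0,0,-3,-0.075,-0.085,0,0,0,-5,-0.105,-0.119,0,0,0,-7,-0.135,-0.153,0,0,0,-9,-0.165,-0.187,0,0,0,-11,-0.195,-0.221,0,0,0,-13,-0.225,-0.255,0,0,0,-15,-0.25,-0.283,0,0,0,-16.5,-0.265,-0.3,0,0,0,-17],
  jaw=45,
)

```text
t: 1.1
tcp_pos: [0.3743, 0.1871, 0.199]
tool_rot: [0.061, 0.998, -0.0, -0.0]
force: [0.1, -0.4, -0.2]
finger_gap: 0.445
gripper_force: 0.0
```

```bash
python3 g.py .506 -.229 .2 98.2
```

```text
shift mm [-181.6 -396.9   -0.8] turn [ -0.03  -0.02 -15.23]
1.1 [0.3743 0.1871 0.199 ] [ 0.2   0.25  1.92 -0.    0.97 -1.25] [ 0.1 -0.4 -0.2] 0.44499374588532176 0.0
```

Request:
step_arm(
  commands=[-0.009,-0.02,0,0,0,-1,-0.027,-0.06,0,0,0,-2.5,-0.046,-0.1,0,0,0,-4,-0.065,-0.143,0,0,0,-6,-0.085,-0.187,0,0,0,-8,-0.105,-0.23,0,0,0,-10,-0.125,-0.273,0,0,0,-12,-0.145,-0.316,0,0,0,-14,-0.164,-0.359,0,0,0,-15.2,-0.18,-0.395,0,0,0,-15.2],
)

```text
t: 2.1
tcp_pos: [0.5053, -0.227, 0.1988]
tool_rot: [-0.072, 0.997, -0.0, 0.0]
force: [0.9, 0.7, 0.8]
finger_gap: 0.449
gripper_force: 0.0
```

```bash
python3 g.py .506 -.229 .09 98.2; python3 - <<'E'
from h import *
s,p=snap('wrist','w1'); print(p['mount'],p['fx'],p['cx'],p['cy'])
E
```

```text
shift mm [ -0.4  -2.1 108.8] turn [-0.01  0.    0.01]
2.1 [ 0.5053 -0.227   0.1988] [-0.62  0.43  1.61 -0.    1.1  -2.34] [0.9 0.7 0.8] 0.4486886148824728 0.0
[[ 9.96443958e-05 -9.63741398e-01 -2.66837979e-01  6.72310471e-02]
 [ 9.99999636e-01 -1.30212753e-04  8.43717153e-04  3.29707118e-04]
 [-8.47870857e-04 -2.66837966e-01  9.63741034e-01 -1.75482381e-01]
 [ 0.00000000e+00  0.00000000e+00  0.00000000e+00  1.00000000e+00]] 363.6735844014953 318.0681056227588 238.50556796475658
```

View pics/w1.png

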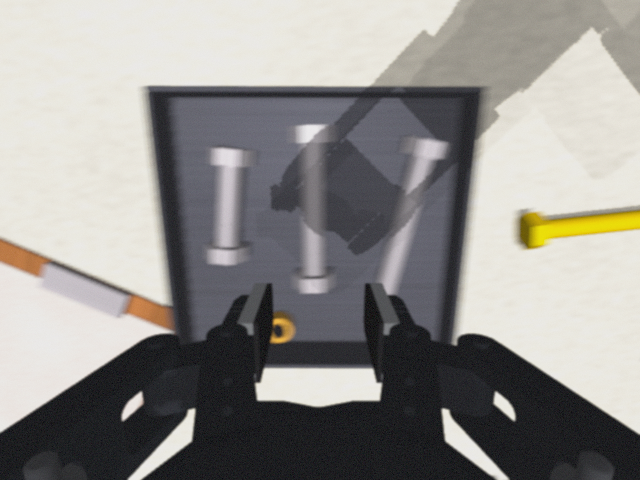

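The wrist view is slightly blurred by motion. It shows the wanted shaft upright between the fingers, with collars at about (311,133) and (314,282).

```bash
cat > w.py <<'E'
from h import *
from scipy.spatial.transform import Rotation as Ro
def wp(f,u,v,z):
    s,p=pickle.load(open(f+'.pkl','rb')); M=np.array(p['mount']); R=Ro.from_quat(s['tool_rot']).as_matrix()
    c=R@M[:3,3]+s['tcp_pos']; d=R@M[:3,:3]@np.array([(u-p['cx'])/p['fx'],(v-p['cy'])/p['fy'],1])
    return c+d*(z-c[2])/d[2]
E
python3 - <<'E'
from w import *
for a,b,z in(((313,142),(313.5,270),.023),((311,133),(314,280),.039)):
    A,B=wp('w1',*a,z),wp('w1',*b,z); d=B-A; print((A+B)/2,np.linalg.norm(d),np.degrees(np.arctan2(d[1],d[0])))
E
```

```text
[ 0.50597717 -0.23101979  0.023     ] 0.12704474540681893 8.231406193978557
[ 0.50439077 -0.23169191  0.039     ] 0.13947978838004324 9.133108358709924
```

Request:
step_arm(
  commands=[0,-0.001,0.01,0,0,0,0,-0.002,0.03,0,0,0,0,-0.002,0.05,0,0,0,0,-0.002,0.07,0,0,0,0,-0.002,0.085,0,0,0,0,-0.002,0.095,0,0,0,0,-0.002,0.1,0,0,0,0,-0.002,0.1,0,0,0,0,-0.002,0.1,0,0,0,0,-0.002,0.1,0,0,0],
)

```text
t: 3.15
tcp_pos: [0.5058, -0.2266, 0.0999]
tool_rot: [-0.072, 0.997, -0.001, 0.001]
force: [-0.6, 0.1, -0.2]
finger_gap: 0.453
gripper_force: 0.0
```

```bash
python3 g.py .506 -.229 .008 98.2; python3 - <<'E'
from h import *
snap('wrist','w2')
E
```

```text
shift mm [ 0.2 -2.3 91.9] turn [-0.06  0.07  0.07]
3.15 [ 0.5058 -0.2266  0.0999] [-0.62  0.57  1.7   0.    0.87 -2.34] [-0.6  0.1 -0.2] 0.45254030055238803 0.0
```

View pics/w2.png

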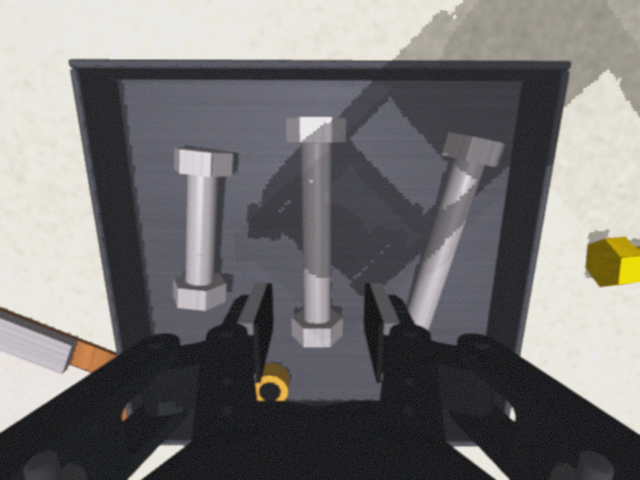

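```bash
python3 - <<'E'
from w import *
for a,b,z in(((315.5,143),(317.5,305),.024),((316,117),(318,327),.039)):
    A,B=wp('w2',*a,z),wp('w2',*b,z); d=B-A; print(A,B,(A+B)/2,np.linalg.norm(d),np.degrees(np.arctan2(d[1],d[0])))
E
```

```text
[ 0.44282927 -0.2369867   0.024     ] [ 0.55982157 -0.21867446  0.024     ] [ 0.50132542 -0.22783058  0.024     ] 0.11841678920822885 8.896049650920526
[ 0.4271933  -0.23881122  0.039     ] [ 0.56977854 -0.21683856  0.039     ] [ 0.49848592 -0.22782489  0.039     ] 0.14426831930720926 8.76047829627032
```

The picture shows the shaft between the fingers, with its axis at u≈316–318, outer collar ends at about v=117 and v=346, and the sides clear. The two measurements agree to within about 1 mm. Descending and gripping.

Request:
step_arm(
  commands=[0,-0.001,0.01,0,0,-0.3,0,-0.001,0.025,0,0,-0.3,0,-0.001,0.04,0,0,-0.3,0,-0.001,0.055,0,0,-0.3,0,-0.001,0.067,0,0,-0.3,0,-0.001,0.077,0,0,-0.3,0,-0.001,0.085,0,0,-0.3,0,-0.001,0.09,0,0,-0.3,0,-0.001,0.091,0,0,-0.3,0,-0.001,0.091,0,0,-0.3],
)

```text
t: 4.2
tcp_pos: [0.5056, -0.2274, 0.0082]
tool_rot: [-0.075, 0.997, -0.0, 0.0]
force: [-0.0, -0.3, 0.1]
finger_gap: 0.448
gripper_force: 0.0
```

Request:
step_arm(
  commands=[0,0,0,0,0,0,0,0,0,0,0,0,0,0,0,0,0,0,0,0,0,0,0,0,0,0,0,0,0,0,0,0,0,0,0,0,0,0,0,0,0,0,0,0,0,0,0,0,0,0,0,0,0,0,0,0,0,0,0,0],
  jaw=0,
  grip_force=70,
)

```text
t: 5.2
tcp_pos: [0.5054, -0.2273, 0.0081]
tool_rot: [-0.075, 0.997, 0.0, -0.0]
force: [0.0, -0.4, -0.6]
finger_gap: 0.003
gripper_force: 0.0
```

```bash
python3 g.py .506 -.229 .15 98.2
```

```text
shift mm [  -0.3   -1.8 -141.9] turn [ 0.   -0.    0.36]
5.2 [ 0.5054 -0.2273  0.0081] [-0.62  0.72  1.75 -0.    0.67 -2.34] [ 0.  -0.4 -0.6] 0.0033383082645602018 0.0
```

The jaws closed on nothing, so I'll look before doing anything else.

```bash
python3 - <<'E'
from h import *
s,p=snap('top','t2'); s,q=snap('scene','s2')
a=cv2.resize(p['pixels'][90:280,330:550],(400,345)); b=cv2.resize(q['pixels'][130:290,120:330],(400,305))
c=np.zeros((345,800,3),np.uint8); c[:,:400]=a; c[:305,400:]=b; cv2.imwrite('pics/c2.png',c)
snap('wrist','w3')
E
```

```text
(no output)
```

View pics/c2.png

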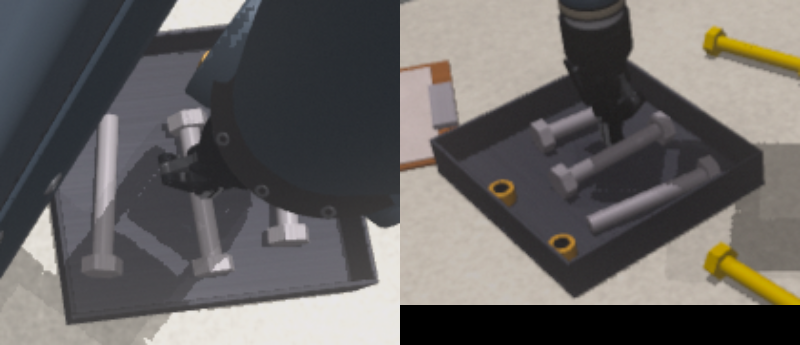

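View pics/w3.png

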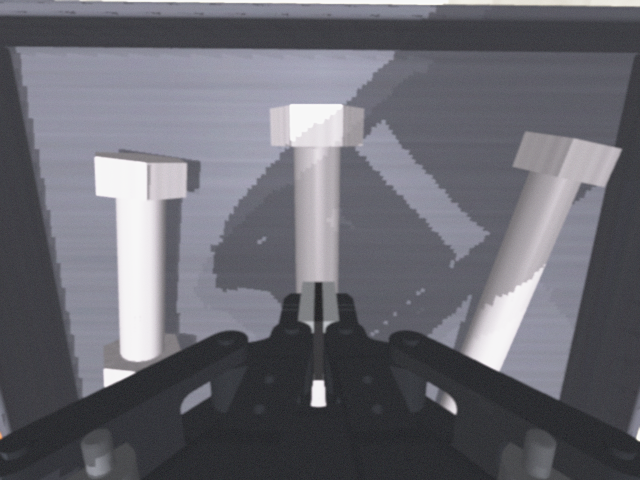

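The fingers look shut above or against the shank, and the shaft itself hasn't moved. I'll check where the fingertip really is against the reported TCP.

```bash
python3 - <<'E'
from h import *
print(manip.tcp_to_grasp,[a for a in dir(manip) if a[0]!='_'])
s,p=pickle.load(open('s2.pkl','rb')); im=p['pixels'];t=s['tcp_pos']
P=[proj(p,[t[0],t[1],z]) for z in(.008,.032,.06,.1)]; print(np.round(P,1))
u,v=map(int,P[1]); S=8; x0,y0=u-25,v-35
a=cv2.resize(im[y0:y0+62,x0:x0+50],None,fx=S,fy=S,interpolation=2)
a=cv2.convertScaleAbs(a,alpha=1.6,beta=20)
for k,(x,y) in enumerate(P): cv2.drawMarker(a,(int((x-x0+.5)*S),int((y-y0+.5)*S)),[(0,0,255),(0,255,0),(255,255,0),(255,0,255)][k],0,8,1)
s,p=pickle.load(open('t2.pkl','rb')); im=p['pixels']
P=[proj(p,[t[0],t[1],z]) for z in(.008,.032,.06,.1)]; print(np.round(P,1))
u,v=map(int,P[1]); x0,y0=u-25,v-31
b=cv2.convertScaleAbs(cv2.resize(im[y0:y0+62,x0:x0+50],None,fx=S,fy=S,interpolation=2),alpha=1.6,beta=20)
for k,(x,y) in enumerate(P): cv2.drawMarker(b,(int((x-x0+.5)*S),int((y-y0+.5)*S)),[(0,0,255),(0,255,0),(255,255,0),(255,0,255)][k],0,8,1)
cv2.imwrite('pics/z.png',np.hstack([a,b]))
E
```

```text
0.0187 ['PlanningError', 'sense', 'sign_off', 'snapshot', 'tcp_to_grasp']
[[232.7 214.9]
 [231.5 206.6]
 [230.  196.7]
 [227.9 182.1]]
[[436.9 198.1]
 [440.4 194.6]
 [444.7 190.1]
 [451.5 183.2]]
```

View pics/z.png

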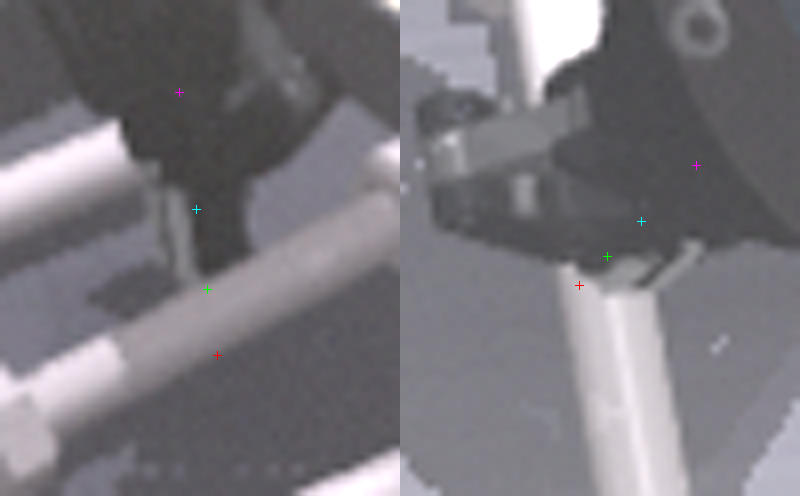

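The markers show the shut fingertip ending at the z≈0.032 mark, which is the shank's top. So the real fingertip sits about 24 mm behind the reported TCP, and the fingers closed just above the shank without moving it. I'll reopen and go down in guarded steps.

Request:
step_arm(
  commands=[0,0,-0.002,0,0,0,0,0,-0.002,0,0,0,0,-0.0015,-0.002,0,0,0,0,-0.0015,-0.002,0,0,0,0,-0.0015,-0.002,0,0,0,0,-0.0015,0.002,0,0,0,0,-0.0015,0.005,0,0,0,0,-0.0015,0.008,0,0,0,0,-0.0015,0.01,0,0,0,0,-0.0015,0.01,0,0,0],
  jaw=45,
)

```text
t: 6.35
tcp_pos: [0.5054, -0.2286, -0.0024]
tool_rot: [-0.075, 0.997, 0.0, -0.0]
force: [-0.6, -0.3, 0.2]
finger_gap: 0.451
gripper_force: 0.0
```

The reported TCP is now 7 mm below the bin floor with no contact force, so the offset is real. Going lower.

Request:
step_arm(
  commands=[0,0,0.002,0,0,0,0,0,0.004,0,0,0,0,0,0.006,0,0,0,0,0,0.008,0,0,0,0,0,0.009,0,0,0,0,0,0.01,0,0,0,0,0,0.011,0,0,0,0,0,0.012,0,0,0,0,0,0.012,0,0,0,0,0,0.012,0,0,0],
)

```text
t: 7.35
tcp_pos: [0.5056, -0.2288, -0.0139]
tool_rot: [-0.075, 0.997, 0.0, -0.0]
force: [0.1, 0.1, -0.7]
finger_gap: 0.449
gripper_force: 0.0
```

Request:
step_arm(
  commands=[0,0,0.001,0,0,0,0,0,0.001,0,0,0,0,0,0.001,0,0,0,0,0,0.001,0,0,0,0,0,0.001,0,0,0,0,0,0.001,0,0,0,0,0,0.001,0,0,0,0,0,0.001,0,0,0,0,0,0.001,0,0,0,0,0,0.001,0,0,0],
  jaw=0,
  grip_force=70,
)

```text
t: 8.35
tcp_pos: [0.5056, -0.2286, -0.0147]
tool_rot: [-0.075, 0.997, 0.0, -0.0]
force: [-0.6, 1.2, 4.9]
finger_gap: 0.2
gripper_force: 68.6
```

The fingers are holding at 68 N, but the gap of 0.20 (17 mm) and the upward push of 4.9 N suggest the grip is a little above the axis. I'll re-grip 4 mm lower.

Request:
step_arm(
  commands=[0,0,0,0,0,0,0,0,0,0,0,0,0,0,0,0,0,0,0,0,0,0,0,0,0,0,0.001,0,0,0,0,0,0.002,0,0,0,0,0,0.003,0,0,0,0,0,0.004,0,0,0,0,0,0.004,0,0,0,0,0,0.004,0,0,0],
  jaw=45,
)

```text
t: 9.35
tcp_pos: [0.5056, -0.2288, -0.0189]
tool_rot: [-0.075, 0.997, 0.0, -0.0]
force: [0.1, -0.8, 0.2]
finger_gap: 0.451
gripper_force: 0.0
```

Request:
step_arm(
  commands=[0,0,0,0,0,0,0,0,0,0,0,0,0,0,0,0,0,0,0,0,0,0,0,0,0,0,0,0,0,0,0,0,0,0,0,0,0,0,0,0,0,0,0,0,0,0,0,0,0,0,0,0,0,0,0,0,0,0,0,0],
  jaw=0,
  grip_force=70,
)

```text
t: 10.35
tcp_pos: [0.5057, -0.2287, -0.0186]
tool_rot: [-0.075, 0.997, 0.0, 0.0]
force: [-0.4, 0.9, 5.3]
finger_gap: 0.204
gripper_force: 68.5
```

The gap barely changed, so the pads are already at axis height and 0.20 is simply how the gap reads on a 20 mm shank. Raising the grip to 100 N and doing a low test lift.

Request:
step_arm(
  commands=[0,0,0,0,0,0,0,0,-0.001,0,0,0,0,0,-0.003,0,0,0,0,0,-0.005,0,0,0,0,0,-0.008,0,0,0,0,0,-0.011,0,0,0,0,0,-0.014,0,0,0,0,0,-0.015,0,0,0,0,0,-0.015,0,0,0,0,0,-0.015,0,0,0],
  grip_force=100,
)

```text
t: 11.35
tcp_pos: [0.5056, -0.2288, -0.0038]
tool_rot: [-0.075, 0.997, -0.0, 0.0]
force: [0.1, -0.4, -5.5]
finger_gap: 0.191
gripper_force: 97.9
```

```bash
python3 g.py .506 -.229 .1 98.2; python3 - <<'E'
from h import *
snap('wrist','w4'); s,p=snap('scene','s4'); 
print(s['force'],s['ft_torque'])
a=cv2.resize(cv2.imread('pics/w4.png'),(400,300)); b=cv2.resize(p['pixels'][130:290,120:333],(400,300))
cv2.imwrite('pics/c4.png',cv2.convertScaleAbs(np.hstack([a,b]),alpha=1.3))
E
```

```text
shift mm [  -0.3   -0.3 -103.8] turn [-0.    0.    0.36]
11.35 [ 0.5056 -0.2288 -0.0038] [-0.63  0.75  1.75  0.    0.65 -2.35] [ 0.1 -0.4 -5.5] 0.1909484678651461 97.89872288703918
[-0.74591858 -0.51646501 -5.56893274] [0.00804557 0.01324111 0.01194199]
```

View pics/c4.png

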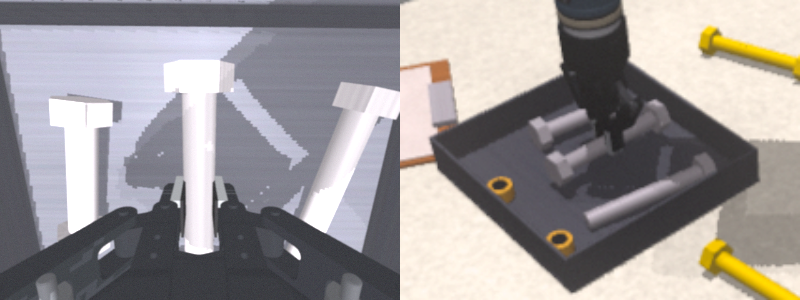

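The shaft hangs level in the gripper: the load is -5.5 N, its full weight, with almost no moment. The neighbours lie as before. Its axis is 40.6 mm above the reported TCP, so I place it at TCP z ≈ 0.0035.

Request:
step_arm(
  commands=[0,0,-0.004,0,0,0,0,0,-0.012,0,0,0,0,0,-0.024,0,0,0,0,0,-0.038,0,0,0,0,0,-0.052,0,0,0,0,0,-0.066,0,0,0,0,0,-0.08,0,0,0,0,0,-0.092,0,0,0,0,0,-0.1,0,0,0,0,0,-0.104,0,0,0],
)

```text
t: 12.45
tcp_pos: [0.506, -0.229, 0.1014]
tool_rot: [-0.075, 0.997, -0.001, 0.001]
force: [-0.2, -0.5, -6.0]
finger_gap: 0.19
gripper_force: 98.0
```

```bash
python3 g.py .546 .2215 .1 90.4
```

```text
shift mm [-106.7  439.5    1. ] turn [-0.07  0.08  8.17]
12.45 [ 0.506  -0.229   0.1014] [-0.63  0.57  1.7  -0.    0.87 -2.35] [-0.2 -0.5 -6. ] 0.19001467958995708 97.97123551368713
```

Two calls for the traverse, starting and stopping gently.

Request:
step_arm(
  commands=[-0.001,0.004,0,0,0,0,-0.004,0.014,0,0,0,0.2,-0.008,0.03,0,0,0,0.5,-0.013,0.052,0,0,0,1,-0.019,0.078,0,0,0,1.5,-0.026,0.106,0,0,0,2,-0.033,0.135,0,0,0,2.5,-0.04,0.164,0,0,0,3,-0.047,0.193,0,0,0,3.5,-0.054,0.222,0,0,0,4],
)

```text
t: 13.45
tcp_pos: [0.525, 0.001, 0.0993]
tool_rot: [-0.04, 0.999, 0.0, -0.001]
force: [0.5, 0.7, -5.4]
finger_gap: 0.191
gripper_force: 98.1
```

```bash
python3 g.py .546 .2215 .1 90.4
```

```text
shift mm [-38.4 218.1  -0.6] turn [ 0.05 -0.12  4.15]
13.45 [0.525  0.001  0.0993] [-0.21  0.54  1.77  0.    0.83 -1.86] [ 0.5  0.7 -5.4] 0.1912721557767086 98.09763193130493
```

Request:
step_arm(
  commands=[-0.005,0.028,0,0,0,0.5,-0.01,0.056,0,0,0,1,-0.0145,0.083,0,0,0,1.6,-0.019,0.109,0,0,0,2.1,-0.0235,0.134,0,0,0,2.6,-0.0275,0.158,0,0,0,3,-0.0315,0.18,0,0,0,3.4,-0.035,0.2,0,0,0,3.8,-0.037,0.213,0,0,0,4.1,-0.038,0.219,0,0,0,4.1],
)

```text
t: 14.45
tcp_pos: [0.5454, 0.2216, 0.0993]
tool_rot: [-0.005, 1.0, -0.0, -0.001]
force: [0.3, -0.3, -5.0]
finger_gap: 0.196
gripper_force: 98.1
```

Request:
step_arm(
  commands=[0,0,0,0,0,0,0,0,0,0,0,0,0,0,0.005,0,0,0,0,0,0.014,0,0,0,0,0,0.025,0,0,0,0,0,0.036,0,0,0,0,0,0.045,0,0,0,0,0,0.05,0,0,0,0,0,0.05,0,0,0,0,0,0.05,0,0,0],
)

```text
t: 15.45
tcp_pos: [0.5467, 0.2202, 0.05]
tool_rot: [-0.004, 1.0, 0.0, 0.0]
force: [0.3, 0.2, -5.0]
finger_gap: 0.19
gripper_force: 98.1
```

```bash
python3 g.py .546 .2215 .02 90.4; python3 - <<'E'
from h import *
s,p=snap('scene','s5'); _,w=snap('wrist','w5')
E
```

```text
shift mm [ 0.7  1.3 30. ] turn [0.   0.01 0.07]
15.45 [0.5467 0.2202 0.05  ] [ 0.19  0.68  1.64 -0.    0.82 -1.39] [ 0.3  0.2 -5. ] 0.189989396662645 98.14990282058716
```

Request:
step_arm(
  commands=[0.0005,0.001,0.004,0,0,0,0.0005,0.001,0.011,0,0,0,0.0005,0.001,0.019,0,0,0,0.0005,0.001,0.027,0,0,0,0.0005,0.001,0.033,0,0,0,0.0005,0.001,0.037,0,0,0,0.0005,0.001,0.04,0,0,0,0.0005,0.001,0.042,0,0,0,0.0005,0.001,0.042,0,0,0,0.0005,0.001,0.042,0,0,0],
)

```text
t: 16.55
tcp_pos: [0.5461, 0.2212, 0.0083]
tool_rot: [-0.004, 1.0, 0.0, 0.0]
force: [0.4, 0.2, -5.9]
finger_gap: 0.19
gripper_force: 98.1
```

Request:
step_arm(
  commands=[0,0,0.0005,0,0,0,0,0,0.001,0,0,0,0,0,0.0015,0,0,0,0,0,0.002,0,0,0,0,0,0.0025,0,0,0,0,0,0.0025,0,0,0,0,0,0.0025,0,0,0,0,0,0.0025,0,0,0,0,0,0.0025,0,0,0,0,0,0.0025,0,0,0],
)

```text
t: 17.55
tcp_pos: [0.5463, 0.2215, 0.0061]
tool_rot: [-0.004, 1.0, 0.0, 0.0]
force: [-1.6, 3.9, 3.3]
finger_gap: 0.193
gripper_force: 98.7
```

One V flank touches and pushes toward +y (3.9 N), so the V centre is about 2 mm further in +y. Correcting while settling.

Request:
step_arm(
  commands=[0,0.0005,0,0,0,0,0,0.001,0,0,0,0,0,0.0015,0,0,0,0,0,0.0018,0,0,0,0,0,0.0018,0.0005,0,0,0,0,0.0018,0.001,0,0,0,0,0.0018,0.0013,0,0,0,0,0.0018,0.0013,0,0,0,0,0.0018,0.0013,0,0,0,0,0.0018,0.0013,0,0,0],
)

```text
t: 18.55
tcp_pos: [0.5461, 0.2231, 0.0045]
tool_rot: [-0.004, 1.0, 0.0, 0.0]
force: [-0.5, 2.9, 2.8]
finger_gap: 0.19
gripper_force: 98.6
```

Request:
step_arm(
  commands=[0,0.0004,0,0,0,0,0,0.0008,0,0,0,0,0,0.001,0,0,0,0,0,0.001,0.0003,0,0,0,0,0.001,0.0006,0,0,0,0,0.001,0.0008,0,0,0,0,0.001,0.0008,0,0,0,0,0.001,0.0008,0,0,0,0,0.001,0.0008,0,0,0,0,0.001,0.0008,0,0,0],
)

```text
t: 19.55
tcp_pos: [0.5459, 0.2239, 0.0037]
tool_rot: [-0.004, 1.0, -0.0, 0.0]
force: [0.3, 3.0, 3.4]
finger_gap: 0.192
gripper_force: 98.7
```

The axis is at about 44.3 mm and the cradle carries the load. Releasing.

Request:
step_arm(
  commands=[0,0,0,0,0,0,0,0,0,0,0,0,0,0,0,0,0,0,0,0,0,0,0,0,0,0,0,0,0,0,0,0,0,0,0,0,0,0,0,0,0,0,0,0,0,0,0,0,0,0,0,0,0,0,0,0,0,0,0,0],
  jaw=45,
)

```text
t: 20.55
tcp_pos: [0.546, 0.2239, 0.0035]
tool_rot: [-0.004, 1.0, 0.0, 0.0]
force: [0.0, -0.3, 0.8]
finger_gap: 0.451
gripper_force: 0.0
```

Request:
step_arm(
  commands=[0,0,-0.003,0,0,0,0,0,-0.01,0,0,0,0,0,-0.02,0,0,0,0,0,-0.035,0,0,0,0,0,-0.05,0,0,0,0,0,-0.07,0,0,0,0,0,-0.09,0,0,0,0,0,-0.11,0,0,0,0,0,-0.12,0,0,0,0,0,-0.12,0,0,0],
)

```text
t: 21.55
tcp_pos: [0.5473, 0.2243, 0.126]
tool_rot: [-0.004, 1.0, 0.0, 0.002]
force: [0.0, 0.3, 0.5]
finger_gap: 0.449
gripper_force: 0.0
```

```bash
python3 - <<'E'
from h import *
s,p=snap('wrist','w6'); print(s['tcp_pos'],s['force'])
_,q=snap('scene','s6')
# no more viewing: numeric check. Shank blob: bright pixels over dark base in scene; compare to predicted axis pixels
im0=pickle.load(open('scene0.pkl','rb'))[1]['pixels'].astype(int); d=np.abs(q['pixels'].astype(int)-im0).sum(2)
A,B=[proj(q,[.546+k*.08,.2235,.044]) for k in(-1,1)]; print('pred ends',np.round([A,B],1))
m=np.zeros(d.shape,np.uint8); x0,x1=int(min(A[0],B[0]))-25,int(max(A[0],B[0]))+25; y0,y1=int(min(A[1],B[1]))-25,int(max(A[1],B[1]))+25
m[y0:y1,x0:x1]=((d>60)&(q['pixels'].mean(2)>im0.mean(2)+15))[y0:y1,x0:x1]
n,l,st,c=cv2.connectedComponentsWithStats(m); k=1+np.argmax(st[1:,4]); print(st[k],c[k],'pred mid',proj(q,[.546,.2235,.044]))
ys,xs=np.nonzero(l==k); v=cv2.fitLine(np.c_[xs,ys].astype(np.float32),2,0,.01,.01).ravel(); print('dir',v[:2],'pred',(np.array(A)-B)/np.linalg.norm(np.array(A)-B))
E
```

```text
[0.54732138 0.22425186 0.12598842] [0.03918356 0.28369637 0.51778537]
pred ends [[370.4 322.6]
 [294.4 365.6]]
[ 269  297  123   93 5259] [305.72979654 330.9159536 ] pred mid (np.float64(333.69915281639345), np.float64(343.38043093987045))
dir [ 0.80314153 -0.5957883 ] pred [ 0.87006611 -0.49293505]
```

```bash
python3 - <<'E'
from h import *
from scipy.spatial.transform import Rotation as Ro
s,p=pickle.load(open('w6.pkl','rb')); M=np.array(p['mount']); R=Ro.from_quat(s['tool_rot']).as_matrix(); im=p['pixels'].mean(2)
def pj(X):
    c=M[:3,:3].T@(R.T@(np.array(X)-s['tcp_pos'])-M[:3,3]); return p['fx']*c[0]/c[2]+p['cx'],p['fy']*c[1]/c[2]+p['cy']
print('y(mm)',list(range(190,260,4)))
for x in np.arange(.44,.65,.007):
    r=[]
    for y in range(190,260,4):
        u,v=pj([x,y/1e3,.05]); r.append(int(im[int(v),int(u)]) if 0<=u<640 and 0<=v<480 else -1)
    print(round(x,3),int(v),' '.join('%3d'%k for k in r))
E
```

```text
y(mm) [190, 194, 198, 202, 206, 210, 214, 218, 222, 226, 230, 234, 238, 242, 246, 250, 254, 258]
0.44 72 140 135 140 141 142 141 140 139 138 142 144 138 143 139 144 143 152 151
0.447 84 141 142 139 142 143 138 143 138 139 141 142 139 141 144 134 135 169 193
0.454 95 142 144 143 135 135 149 139 143 157 193 198 215 214 217 212 208 207 215
0.461 107 145 143 137 205 207 210 211 204 214 214 213 209 211 216 216 220 212 215
0.468 118  62  78  63  99 121 123 159 214 215 216 210 211 119 118  93  94 155 109
0.475 129 115 124  69  82 121 123 155 215 215 219 211 212 115 117  92  89 212 199
0.482 140  61  58  56  68 101 101 109 166 182 188 165 137 101  99  96  90  95  97
0.489 151  59  58  59  60  94  94  92 146 178 190 149 100  91  93  96  77  74  62
0.496 162  56  60  79  82  97  91  92 152 188 205 134  88  92  97  90  90  63  57
0.503 172  71 124 162 151 130 124 124 107 125 133 115 102 124 126 130 162 152  59
0.51 182  69 104 153 141 129 129 121 108 124 133 114 100 122 123 133 160 154  63
0.517 193  65  66  70  74  67  65  68 107 119 134 116  87  64  63  70  76  66  61
0.524 203  67  67  62  6
[... 831 characters left out ...]
6 138 163 176 155 119  64 122 158 209 203  90
0.601 303  31 157 101  93  92  76  64 139 163 176 154 118  64  58  93  91 131 150
0.608 312  38 183 129  93  89  74  77 137 162 174 157 121  76  79  94  89 148 166
0.615 320  33 221 220 220 191 128  82  78  78  79  79  82  99 122 213 218 208 219
0.622 328  44 213 216 216 202 128 131 186 183 184 179 188 121 120 218 211 221 219
0.629 336 191 220 220 218 218 217 129 184 181 181 179 190 131 218 221 220 219 219
0.636 344 220 219 221 220 218 219 220 222 219 220 215 219 221 219 220 219 219 215
0.643 352 219 218 220 219 220 215 219 219 217 222 222 221 218 218 218 218 223 223
0.65 360 221 217 217 220 216 220 219 221 223 222 217 220 221 220 220 220 221 221
```

The brightness profile of the wrist image shows the shank centred in both Vs. The blocks are at x≈0.506 and 0.587, with the collars outside them at about 0.47 and 0.62.

```bash
python3 -c "
from station import manip
print(manip.sign_off())"
```

```text
the job is handed in; nothing more can be done
None
```

The long shaft is resting in both V-blocks, one collar beyond each, and the job is handed in at about 22 s; the hand-in returned no verdict, and I didn't re-check the short shaft and bolt after the pick, when they were still in place.

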